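# Fasten the ink tub's snap lid

## Robot

A 6-joint arm with a two-finger parallel gripper is mounted at the origin on the work surface. World frame = base frame: x ahead of the robot, y to its left, z up, the work surface at z = 0. Lengths are in m, angles in rad, forces in N, time in s.
With the tool pointing down it reaches from about 0.275 to 0.725 m from the base axis. Payload 5.6 kg.
Tool frame: the origin (TCP) lies at the centre of the arm's flange, where the gripper is bolted on; the fingertips stand 173 mm ahead of it and the grasp point (between the pads) lies 155 mm ahead of it (manip.hold_point_z is the distance from the TCP to the grasp point, in m); z points along the fingers, y is the direction in which the jaws open and shut (so a half turn about z gives the same grasp; the last joint's range is limited). The gripper opens to 85 mm and grips with 20 to 120 N. Pads are 22 mm wide; open, the fingers measure 114 mm over their backs; the gripper's body (76 mm by 85 mm) begins 54 mm behind the grasp point. The pads swing forward as they close: fully open they stand 13 mm farther back than shut.
Start: joints at [1.502, 0.255, 0.108, 0, -1.424, -0.285], TCP at [0.191, 0.516, 0.405] pointing down, gripper open.
Joint ranges: [-2.95, 2.95], [-1.21, 1.97], [-1.09, 1.5], [-2.87, 1.71], [-2.94, -0.07], [-3.05, 3.05]. Speed limits (rad/s): [2.57, 2.57, 3.14, 3.14, 3.14, 3.14].

## Interface

Orientations are given as [roll, pitch, yaw] about the fixed x, y, z axes, in that order (R = Rz(yaw) Ry(pitch) Rx(roll)).
In Python, from station import manip gives the robot as it stands.
- The arm moves only by the tool jog_arm, never from a script. Its argument "steps" is a list of rows, each an object with "translation": the shift along the tool's x, y, z as a fraction of full scale, a list of three; "rot": the turn, a rotation vector about the tool's x, y, z as a fraction of full scale, a list of three. A call has 1 to 10 rows; each row is the pose to reach, as a shift and turn from the pose measured when the call began, along the tool's axes at that moment, turning the shorter way round; what a row does not reach only later rows make up. Full scale, the value 1, is 0.15 m for a shift and pi rad for a turn. A row lasts 1/10 s, in which the tool goes at most 50 mm and 8.59 degrees, less where a joint would pass 70% of its speed; a pose out of reach is approached as far as the arm can. A call with a number of a shift or a turn outside -1 to 1 is refused whole. A call with a gripper value outside its range is refused whole. "claw" is the opening, from -1 (shut) to 1 (fully open), so that 0 is half open, set as the call begins (left out, the last holds). The fingers move at their own pace and stop on an object; the grip force is fixed at half the most. Time passes only in rows, so rows that repeat a pose let the fingers close. It gives the time, the measured TCP pose, the force and the opening at its end, in the units of the state.
- manip.state(): the state, without advancing time (a new reading comes with each control period).
- manip.get_image(name): name is "scene" or "top"; returns a dict with "color" (420x560x3 uint8, red, green, blue), "intrinsics" (3x3 intrinsics, pixels), "view" (4x4, takes a point from world to camera coordinates). Camera axes: x right, y down, z forward; pixel columns grow to the right and rows downward; lengths in m; the calibration is good to about 2 mm. A picture is of the moment at which its call begins. There is no depth.
- manip.finish_job(): hands the job in, once; it reports no verdict.
The state is a dict: "time_s": time; "joints": joint angles; "qd": joint speeds; "joint_efforts": joint torques, N m; "tcp_pos": TCP position; "orientation": TCP orientation; "ft_force": force on the tool from outside, world axes, zero at the start; "wrist_torque": the same for the moment, N m; "width": opening from 0.0 (shut) to 1.0 (fully open).
Only numpy, scipy, OpenCV 4.12 (cv2) and the standard library are available. Lean on these libraries where they do the work, as an engineer would, in place of code of your own. Each camera call takes 0.05 s, during which the arm holds its last target.

## Task

The lid is on the ink tub, but its four snap tabs still stand up. Go round the rim and press each tab down until it snaps flat and stays there. Leave the tub standing where it is, and leave the roller, the jar and the spatula beside it alone.

Things in the scene. Friction and masses are not known exactly. Their poses are not given: they have to be found in the camera images.
- tub: Closed ink tub, round, white, 178 mm across, 110 mm high to the flat top of its grey lid (186 mm across), about 2.7 kg, loose on a marble slab 8 mm thick. Origin: centre of its underside, z up. Four white snap tabs are hinged on the lid 90 degrees apart: tab1 towards the tub's +x, tab2 +y, tab3 -x, tab4 -y. When up, a tab slopes outwards and up; it is hinged at its inner edge.
- tab1_press (a point): Press point on top of the tab on the tub's +x side: a plate 60 mm wide along the rim, 50 mm long, 5 mm thick, with a 13 mm lip under its outer edge. Hinge line 46 mm from the tub's axis, 113 mm above its underside; press point 38 mm out from it. When up: 76 mm from the axis, 136.5 mm above the underside; when flat: 84 mm and 115.5 mm.
- tab1 (a joint): Angle of this tab: 0 = up, sloping 34 degrees up to the outside; 0.6 rad = flat, engaged. Snap action: it takes about 5 N straight down at the press point to start it, less as it goes down; past the middle (0.3) it snaps flat by itself and stays; let go before the middle it springs back up. Hard stop when flat.
- tab2_press (a point): Press point on top of the tab on the tub's +y side: a plate 60 mm wide along the rim, 50 mm long, 5 mm thick, with a 13 mm lip under its outer edge. Hinge line 46 mm from the tub's axis, 113 mm above its underside; press point 38 mm out from it. When up: 76 mm from the axis, 136.5 mm above the underside; when flat: 84 mm and 115.5 mm.
- tab2 (a joint): Angle of this tab: 0 = up, sloping 34 degrees up to the outside; 0.6 rad = flat, engaged. Snap action: it takes about 5 N straight down at the press point to start it, less as it goes down; past the middle (0.3) it snaps flat by itself and stays; let go before the middle it springs back up. Hard stop when flat.
- tab3_press (a point): Press point on top of the tab on the tub's -x side: a plate 60 mm wide along the rim, 50 mm long, 5 mm thick, with a 13 mm lip under its outer edge. Hinge line 46 mm from the tub's axis, 113 mm above its underside; press point 38 mm out from it. When up: 76 mm from the axis, 136.5 mm above the underside; when flat: 84 mm and 115.5 mm.
- tab3 (a joint): Angle of this tab: 0 = up, sloping 34 degrees up to the outside; 0.6 rad = flat, engaged. Snap action: it takes about 5 N straight down at the press point to start it, less as it goes down; past the middle (0.3) it snaps flat by itself and stays; let go before the middle it springs back up. Hard stop when flat.
- tab4_press (a point): Press point on top of the tab on the tub's -y side: a plate 60 mm wide along the rim, 50 mm long, 5 mm thick, with a 13 mm lip under its outer edge. Hinge line 46 mm from the tub's axis, 113 mm above its underside; press point 38 mm out from it. When up: 76 mm from the axis, 136.5 mm above the underside; when flat: 84 mm and 115.5 mm.
- tab4 (a joint): Angle of this tab: 0 = up, sloping 34 degrees up to the outside; 0.6 rad = flat, engaged. Snap action: it takes about 5 N straight down at the press point to start it, less as it goes down; past the middle (0.3) it snaps flat by itself and stays; let go before the middle it springs back up. Hard stop when flat.
- brayer: Hand ink roller lying on the slab: black roller 42 mm in diameter and 80 mm long, wooden handle, 180 mm overall, up to 42 mm high. Origin: under the roller. Bystander: leave it.
- jar: Ink jar with a black cap on the slab, 60 mm across and 65 mm high. Origin: centre of its underside. Bystander: leave it.
- knife: Ink spatula, 200 mm long, lying on the slab. Origin: on its underside. Bystander: leave it.
Not all that is in view belongs to the job. What is meant by the tub is not purple, and is the larger of those in its own colour.

How it is judged:
By the outcome, as a careful person would: the job done as asked, in the order asked, and still so for the second after the job is handed in, with the robot touching nothing.
It also fails if it takes over 45 s, if anything falls off the work surface, if the arm or the gripper's body presses on something with over 40 N, if the wrist force passes 120 N, or if a joint passes its speed limit or range.

## Working session

There is one attempt and no reset: what is moved stays moved. The work goes in short steps, Python scripts to look and compute and a tool call to move; the robot and the scene stay as the last step left them, time stands still between calls to the robot, and variables do not carry over. Pictures are saved under pics/ and viewed, and the job is handed in when it is done.

Besides the shell and the picture viewer there is one more tool, called after "Emit:" by a JSON object that holds its "name" and its "arguments", one argument or row to a line. jog_arm: Moves the arm, as the interface text tells. Its arguments: {"type":"object","properties":{"steps":{"type":"array","items":{"type":"object","properties":{"translation":{"type":"array","items":{"type":"number","minimum":-1,"maximum":1}},"rot":{"type":"array","items":{"type":"number","minimum":-1,"maximum":1}}}}},"claw":{"type":"number"}},"required":["steps"]}

```bash
mkdir -p pics; ls; python3 - <<'E'
from station import manip
import cv2,numpy as np
print(manip.state())
for n in("scene","top"):
    d=manip.get_image(n); cv2.imwrite(f"pics/{n}0.png",d["color"][:,:,::-1]); np.savez(f"{n}0.npz",**d); print(d["intrinsics"],d["view"])
E
```

```text
pics
{'time_s': 0.0, 'joints': array([ 1.50160496e+00,  2.55756414e-01,  1.06989005e-01, -5.14891534e-04,
       -1.42390515e+00, -2.84613896e-01]), 'qd': array([-0.00046381, -0.00128451, -0.00038637, -0.0001438 ,  0.00157684,
        0.0011726 ]), 'joint_efforts': array([-2.95999871e-04, -3.86628950e+01,  2.37940013e+01,  5.36491826e+00,
       -6.15620491e-03,  1.34474303e-05]), 'tcp_pos': array([0.19042005, 0.5158017 , 0.40377824]), 'orientation': array([ 3.13964890e+00, -3.81078681e-05, -3.53881069e-01]), 'ft_force': array([ 0.90734404, -0.39532189, -1.00947386]), 'wrist_torque': array([ 0.00972166,  0.00261572, -0.03437453]), 'width': 1.0026520176757971}
[[455.00718028   0.         273.62097481]
 [  0.         455.00718028 209.32069088]
 [  0.           0.           1.        ]] [[-0.24112965  0.97048312 -0.00435995  0.11049897]
 [ 0.62670804  0.15228073 -0.76423008 -0.21361288]
 [-0.74100845 -0.18701095 -0.64492897  1.45912901]
 [ 0.          0.          0.          1.        ]]
[[465.58636255   0.         282.53466065]
 [  0.         465.58636255 209.12878716]
 [  0.           0.           1.        ]] [[ 2.83432786e-04 -9.99990708e-01  4.30165074e-03  2.14782204e-02]
 [-9.94008232e-01 -7.51923352e-04 -1.09302654e-01  4.91843941e-01]
 [ 1.09304873e-01 -4.24489629e-03 -9.93999208e-01  1.05582293e+00]
 [ 0.00000000e+00  0.00000000e+00  0.00000000e+00  1.00000000e+00]]
```

View pics/scene0.png

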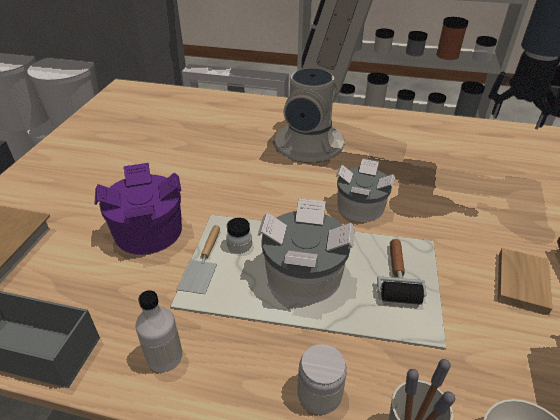

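View pics/top0.png

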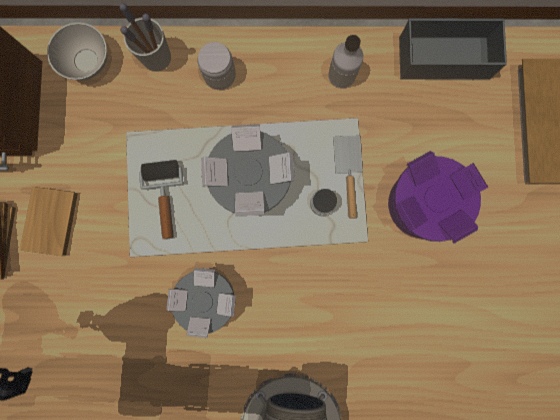

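```bash
python3 - <<'E'
import cv2
a=cv2.imread("pics/top0.png")[115:225,190:310]; cv2.imwrite("pics/topc.png",cv2.resize(a,None,fx=5,fy=5,interpolation=2))
a=cv2.imread("pics/scene0.png")[190:310,250:370]; cv2.imwrite("pics/scenec.png",cv2.resize(a,None,fx=5,fy=5,interpolation=2))
E
```

```text
(no output)
```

View pics/topc.png

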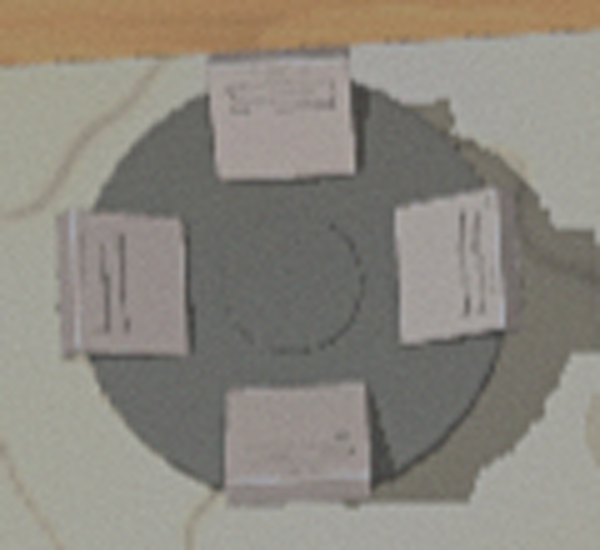

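View pics/scenec.png

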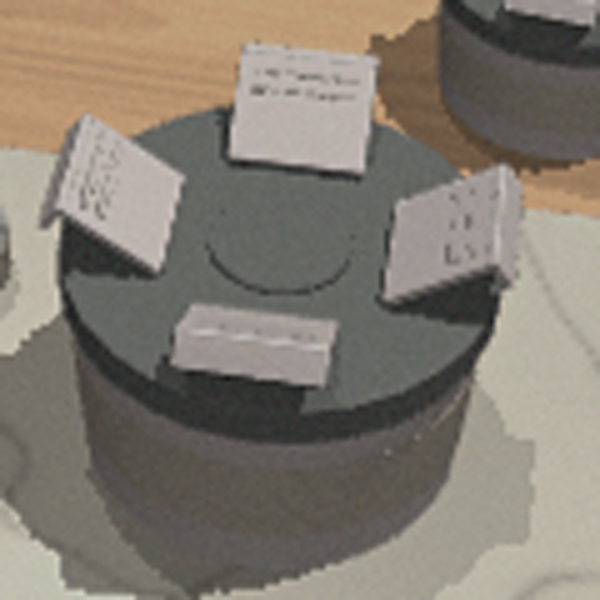

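```bash
cat > fit.py <<'E'
import numpy as np
from scipy.optimize import least_squares
T=np.load("top0.npz");S=np.load("scene0.npz")
def proj(D,P):
    c=P@D["view"][:3,:3].T+D["view"][:3,3]; q=c@D["intrinsics"].T; return q[:,:2]/q[:,2:]
# k: 0:+x 1:+y 2:-x 3:-y (approx world); inner/outer; s=+-30 along tangent
I=(.0446,.11507);O=(.08605,.1430)
top=[(0,O,1,209,62),(0,O,-1,350,55),(0,I,1,217,180),(0,I,-1,355,174),
(1,O,-1,78,210),(1,O,1,80,355),(1,I,-1,181,217),(1,I,1,187,353),
(3,I,1,396,209),(3,I,-1,404,343),(3,O,1,495,190),(3,O,-1,505,328),
(2,I,-1,227,389),(2,I,1,365,383),(2,O,-1,226,487),(2,O,1,370,485)]
sc=[(2,I,1,230,158),(2,I,-1,364,173),(2,O,1,244,45),(2,O,-1,377,58),
(1,I,-1,383,300),(1,I,1,397,205),(1,O,-1,495,262),(1,O,1,505,167),
(3,I,1,157,272),(3,I,-1,184,182),(3,O,1,62,205),(3,O,-1,88,117)]
def pts(L,p):
    r=[]
    for k,(rad,h),s,_,_ in L:
        a=p[2]+k*np.pi/2; r.append([p[0]+rad*np.cos(a)-s*.03*np.sin(a),p[1]+rad*np.sin(a)+s*.03*np.cos(a),.008+h])
    return np.array(r)
px=lambda L,o:np.array([[(u+.5)/5-.5+o[0],(v+.5)/5-.5+o[1]] for *_,u,v in L])
rt=lambda p:(proj(T,pts(top,p))-px(top,(190,115)))
rs=lambda p:(proj(S,pts(sc,p))-px(sc,(250,190)))
for n,f in(("top",rt),("scene",rs),("both",lambda p:np.vstack([rt(p),rs(p)]))):
    r=least_squares(lambda p:f(p).ravel(),[.5,.07,0],loss="soft_l1"); print(n,r.x,np.abs(f(r.x)).mean(),np.abs(f(r.x)).max())
p=r.x
for k in range(4):
    a=p[2]+k*np.pi/2
    print(k,"up",p[:2]+.076*np.array([np.cos(a),np.sin(a)]),"flat",p[:2]+.084*np.array([np.cos(a),np.sin(a)]),np.hypot(*(p[:2]+.084*np.array([np.cos(a),np.sin(a)]))))
E
python3 fit.py
```

```text
top [0.56331417 0.0956834  0.05326344] 0.6539716614716031 2.869869223817176
scene [0.55925772 0.09494349 0.05707173] 0.5654490639397108 1.3457919913993805
both [0.56224803 0.0954631  0.05524139] 0.7518398363906839 2.3876734348166906
0 up [0.6381321  0.09965931] flat [0.6461199  0.10010102] 0.6538280621872673
1 up [0.55805182 0.17134717] flat [0.55761011 0.17933497] 0.585738909238045
2 up [0.48636396 0.09126689] flat [0.47837617 0.09082518] 0.4869219353388229
3 up [0.56644424 0.01957903] flat [0.56688595 0.01159124] 0.5670044410957352
```

```bash
cat > h.py <<'E'
import numpy as np
from scipy.spatial.transform import Rotation as R
from station import manip
C=np.array([.5622,.0955]);Y=.055
def tab(k,z,r=.070):
    a=Y+k*np.pi/2; return np.array([C[0]+r*np.cos(a),C[1]+r*np.sin(a),z])
def frac(t,yaw=Y):
    s=manip.state(); A=R.from_euler("xyz",s["orientation"])
    d=A.inv().apply(np.asarray(t)-s["tcp_pos"])/.15
    rot=(A.inv()*R.from_euler("xyz",[np.pi,0,yaw])).as_rotvec()/np.pi
    print("trans",d.round(3),"rot",rot.round(4))
def st():
    s=manip.state(); print(s["time_s"],s["tcp_pos"].round(4),s["orientation"].round(4),s["ft_force"].round(1),s["width"])
E
python3 -c "
from h import *
frac(tab(0,.38))"
```

```text
trans [3.724 1.584 0.162] rot [ 6.000e-04  1.000e-04 -1.302e-01]
```

Emit:
{"name": "jog_arm", "arguments": {
  "steps": [
    {"translation": [0.3, 0.13, 0.05], "rot": [0, 0, -0.04]},
    {"translation": [0.6, 0.26, 0.1], "rot": [0, 0, -0.08]},
    {"translation": [0.9, 0.39, 0.16], "rot": [0, 0, -0.13]},
    {"translation": [1, 0.42, 0.16], "rot": [0, 0, -0.13]},
    {"translation": [1, 0.42, 0.16], "rot": [0, 0, -0.13]}
  ],
  "claw": -1
}}

```text
time_s: 0.6
tcp_pos: [0.3108, 0.4029, 0.3795]
orientation: [3.139, 0.001, 0.052]
ft_force: [-0.8, -0.3, -0.0]
width: 0.145
```

```bash
python3 -c "
from h import *
st();frac(tab(0,.38))"
```

```text
0.6 [0.3108 0.4029 0.3795] [3.1386e+00 1.1000e-03 5.1500e-02] [-0.8 -0.3 -0. ] 0.14509360018874726
trans [2.035e+00 2.131e+00 1.000e-03] rot [ 0.0009  0.0004 -0.0011]
```

Emit:
{"name": "jog_arm", "arguments": {
  "steps": [
    {"translation": [0.3, 0.3, 0]},
    {"translation": [0.6, 0.6, 0]},
    {"translation": [0.9, 0.9, 0]},
    {"translation": [1, 1, 0]},
    {"translation": [1, 1, 0]}
  ]
}}

```text
schema error: expected keys translation, rot
```

Emit:
{"name": "jog_arm", "arguments": {
  "steps": [
    {"translation": [0.3, 0.3, 0]},
    {"translation": [0.6, 0.6, 0]},
    {"translation": [0.9, 0.9, 0]},
    {"translation": [1, 1, 0]},
    {"translation": [1, 1, 0]}
  ]
}}

```text
schema error: expected keys translation, rot
```

```bash
python3 -c "
from h import *
import cv2
st();frac(tab(0,.33))
cv2.imwrite('pics/s1.png',manip.get_image('scene')['color'][:,:,::-1])"
```

```text
0.6 [0.3108 0.4029 0.3795] [3.1386e+00 1.1000e-03 5.1500e-02] [-0.8 -0.3 -0. ] 0.14509360018874726
trans [2.036 2.13  0.334] rot [ 0.0009  0.0004 -0.0011]
```

View pics/s1.png

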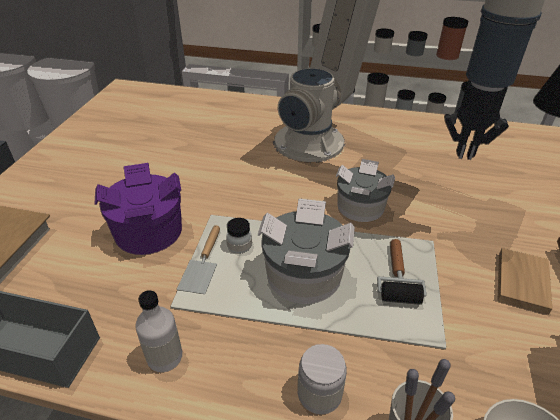

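The rows need both keys. The picture shows the gripper at about (478,120), with the scene unchanged.

Emit:
{"name": "jog_arm", "arguments": {
  "steps": [
    {"translation": [0.2, 0.2, 0], "rot": [0, 0, 0]},
    {"translation": [0.4, 0.4, 0], "rot": [0, 0, 0]},
    {"translation": [0.6, 0.6, 0], "rot": [0, 0, 0]},
    {"translation": [0.8, 0.8, 0], "rot": [0, 0, 0]},
    {"translation": [1, 1, 0], "rot": [0, 0, 0]},
    {"translation": [1, 1, 0], "rot": [0, 0, 0]}
  ]
}}

```text
time_s: 1.25
tcp_pos: [0.4697, 0.2601, 0.3793]
orientation: [3.138, 0.001, 0.048]
ft_force: [-0.4, 1.3, 0.3]
width: -0.001
```

Emit:
{"name": "jog_arm", "arguments": {
  "steps": [
    {"translation": [0.2, 0.2, 0], "rot": [0, 0, 0]},
    {"translation": [0.4, 0.4, 0], "rot": [0, 0, 0]},
    {"translation": [0.6, 0.6, 0], "rot": [0, 0, 0]},
    {"translation": [0.8, 0.8, 0], "rot": [0, 0, 0]},
    {"translation": [1, 1, 0], "rot": [0, 0, 0]},
    {"translation": [1, 1, 0], "rot": [0, 0, 0]},
    {"translation": [1, 1, 0], "rot": [0, 0, 0]}
  ]
}}

```text
time_s: 1.95
tcp_pos: [0.6271, 0.1181, 0.3787]
orientation: [3.138, 0.003, 0.047]
ft_force: [-0.7, 0.4, -0.0]
width: -0.004
```

```bash
python3 -c "
from h import *
import cv2
st();frac(tab(0,.33))
cv2.imwrite('pics/s2.png',manip.get_image('scene')['color'][:,:,::-1])"
```

```text
1.95 [0.6271 0.1181 0.3787] [3.1382e+00 2.7000e-03 4.6800e-02] [-0.7  0.4 -0. ] -0.004061589399278363
trans [0.028 0.125 0.325] rot [ 0.0011  0.0009 -0.0026]
```

View pics/s2.png

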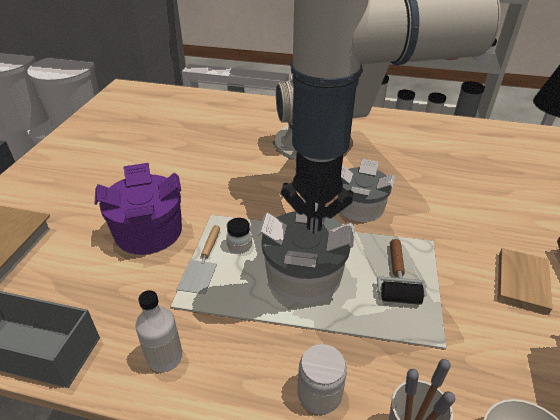

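Fingers shut, tips at about (314,228) above the tub; tabs all still up. Pressing the first (+x) tab.

Emit:
{"name": "jog_arm", "arguments": {
  "steps": [
    {"translation": [0.028, 0.125, 0], "rot": [0, 0, 0]},
    {"translation": [0.028, 0.125, 0.2], "rot": [0, 0, 0]},
    {"translation": [0.028, 0.125, 0.33], "rot": [0, 0, 0]},
    {"translation": [0.028, 0.125, 0.36], "rot": [0, 0, 0]},
    {"translation": [0.028, 0.125, 0.4], "rot": [0, 0, 0]},
    {"translation": [0.028, 0.125, 0.44], "rot": [0, 0, 0]},
    {"translation": [0.028, 0.125, 0.48], "rot": [0, 0, 0]},
    {"translation": [0.028, 0.125, 0.51], "rot": [0, 0, 0]},
    {"translation": [0.028, 0.125, 0.51], "rot": [0, 0, 0]}
  ]
}}

```text
time_s: 2.9
tcp_pos: [0.6312, 0.0999, 0.3021]
orientation: [3.138, 0.004, 0.048]
ft_force: [-0.6, -0.3, -0.8]
width: -0.002
```

```bash
python3 -c "
from h import *
import cv2
st();frac(tab(0,.301))
a=manip.get_image('scene')['color'][170:320,230:390,::-1]
cv2.imwrite('pics/s3.png',cv2.resize(a,None,fx=4,fy=4))"
```

```text
2.9 [0.6312 0.0999 0.3021] [3.1385 0.0035 0.0481] [-0.6 -0.3 -0.8] -0.0017931538010289656
trans [0.006 0.004 0.007] rot [ 0.001   0.0011 -0.0022]
```

View pics/s3.png

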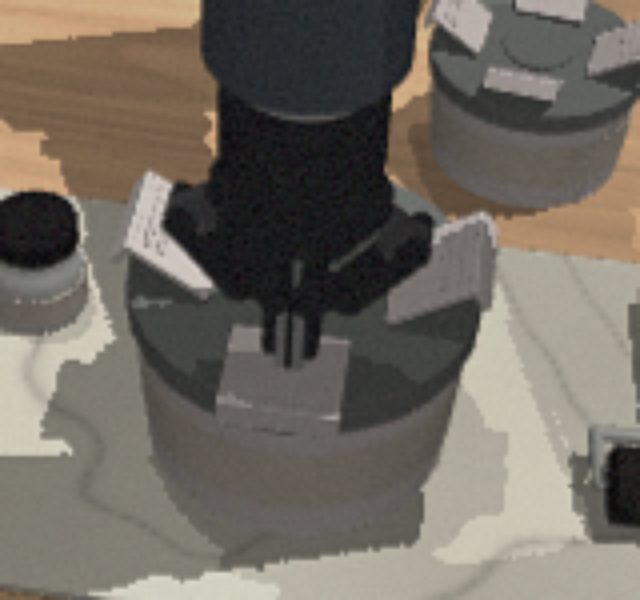

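The near tab at crop (285,380) now lies flat, with no residual force. On to the +y tab.

Emit:
{"name": "jog_arm", "arguments": {
  "steps": [
    {"translation": [0, 0, -0.2], "rot": [0, 0, 0]},
    {"translation": [0, 0, -0.4], "rot": [0, 0, 0]},
    {"translation": [0, 0, -0.4], "rot": [0, 0, 0]}
  ]
}}

```text
time_s: 3.25
tcp_pos: [0.6322, 0.1, 0.3675]
orientation: [3.139, -0.005, 0.048]
ft_force: [-0.2, 0.0, 1.0]
width: -0.0
```

```bash
python3 -c "
from h import *
st();frac(tab(1,.301))"
```

```text
3.25 [0.6322 0.1    0.3675] [ 3.1392 -0.005   0.0485] [-0.2  0.   1. ] -4.011697196460003e-05
trans [-0.473 -0.46   0.44 ] rot [ 0.0008 -0.0016 -0.0021]
```

Emit:
{"name": "jog_arm", "arguments": {
  "steps": [
    {"translation": [-0.24, -0.23, 0], "rot": [0, 0, 0]},
    {"translation": [-0.473, -0.46, 0], "rot": [0, 0, 0]},
    {"translation": [-0.473, -0.46, 0], "rot": [0, -0.0016, 0]},
    {"translation": [-0.473, -0.46, 0.12], "rot": [0, -0.0016, 0]},
    {"translation": [-0.473, -0.46, 0.24], "rot": [0, -0.0016, 0]},
    {"translation": [-0.473, -0.46, 0.29], "rot": [0, -0.0016, 0]},
    {"translation": [-0.473, -0.46, 0.34], "rot": [0, -0.0016, 0]},
    {"translation": [-0.473, -0.46, 0.39], "rot": [0, -0.0016, 0]},
    {"translation": [-0.473, -0.46, 0.435], "rot": [0, -0.0016, 0]},
    {"translation": [-0.473, -0.46, 0.435], "rot": [0, -0.0016, 0]}
  ]
}}

```text
time_s: 4.25
tcp_pos: [0.5582, 0.1651, 0.3008]
orientation: [3.139, 0.002, 0.048]
ft_force: [0.1, -0.5, -0.1]
width: 0.0
```

```bash
python3 -c "
from h import *
import cv2
st();frac(tab(1,.301))
a=manip.get_image('scene')['color'][170:320,230:390,::-1]
cv2.imwrite('pics/s4.png',cv2.resize(a,None,fx=4,fy=4))"
```

```text
4.25 [0.5582 0.1651 0.3008] [3.1387e+00 1.6000e-03 4.8100e-02] [ 0.1 -0.5 -0.1] 0.000495574842237624
trans [ 0.001 -0.002 -0.001] rot [ 0.0009  0.0005 -0.0022]
```

View pics/s4.png

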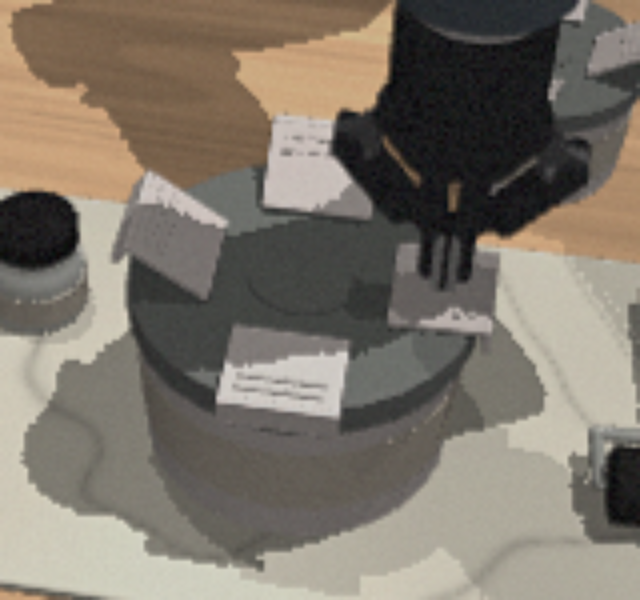

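The tabs at crop (285,375) and (445,285) are flat; two remain. Lift and go on to -x.

Emit:
{"name": "jog_arm", "arguments": {
  "steps": [
    {"translation": [0, 0, -0.2], "rot": [0, 0, 0]},
    {"translation": [0, 0, -0.4], "rot": [0, 0, 0]},
    {"translation": [0, 0, -0.4], "rot": [0, 0, 0]}
  ]
}}

```text
time_s: 4.6
tcp_pos: [0.5594, 0.1653, 0.3663]
orientation: [3.141, -0.007, 0.049]
ft_force: [1.0, 0.5, -0.2]
width: 0.003
```

```bash
python3 -c "
from h import *
st();frac(tab(2,.301))"
```

```text
4.6 [0.5594 0.1653 0.3663] [ 3.1408 -0.0074  0.0485] [ 1.   0.5 -0.2] 0.00333791891191973
trans [-0.474  0.469  0.432] rot [ 0.0002 -0.0023 -0.0021]
```

Emit:
{"name": "jog_arm", "arguments": {
  "steps": [
    {"translation": [-0.24, 0.23, 0], "rot": [0, 0, 0]},
    {"translation": [-0.474, 0.469, 0], "rot": [0, -0.0023, 0]},
    {"translation": [-0.474, 0.469, 0], "rot": [0, -0.0023, 0]},
    {"translation": [-0.474, 0.469, 0.12], "rot": [0, -0.0023, 0]},
    {"translation": [-0.474, 0.469, 0.23], "rot": [0, -0.0023, 0]},
    {"translation": [-0.474, 0.469, 0.28], "rot": [0, -0.0023, 0]},
    {"translation": [-0.474, 0.469, 0.33], "rot": [0, -0.0023, 0]},
    {"translation": [-0.474, 0.469, 0.38], "rot": [0, -0.0023, 0]},
    {"translation": [-0.474, 0.469, 0.43], "rot": [0, -0.0023, 0]},
    {"translation": [-0.474, 0.469, 0.43], "rot": [0, -0.0023, 0]}
  ]
}}

```text
time_s: 5.6
tcp_pos: [0.4921, 0.0917, 0.3006]
orientation: [3.141, 0.001, 0.048]
ft_force: [-0.7, -0.8, -0.1]
width: -0.0
```

Emit:
{"name": "jog_arm", "arguments": {
  "steps": [
    {"translation": [0, 0, -0.2], "rot": [0, 0, 0]},
    {"translation": [0, 0, -0.4], "rot": [0, 0, 0]},
    {"translation": [0, 0, -0.4], "rot": [0, 0, 0]}
  ]
}}

```text
time_s: 5.9
tcp_pos: [0.4935, 0.092, 0.3652]
orientation: [-3.141, -0.007, 0.049]
ft_force: [0.8, 0.5, 0.9]
width: 0.002
```

```bash
python3 -c "
from h import *
import cv2
st();frac(tab(3,.301))
for n,b in(('scene',(170,320,230,390)),('top',(95,245,170,330))):
  a=manip.get_image(n)['color'][b[0]:b[1],b[2]:b[3],::-1]
  cv2.imwrite(f'pics/{n}5.png',cv2.resize(a,None,fx=4,fy=4))"
```

```text
5.9 [0.4935 0.092  0.3652] [-3.1408 -0.0072  0.049 ] [0.8 0.5 0.9] 0.001556416636872522
trans [0.459 0.466 0.431] rot [-0.0002 -0.0023 -0.0019]
```

View pics/scene5.png

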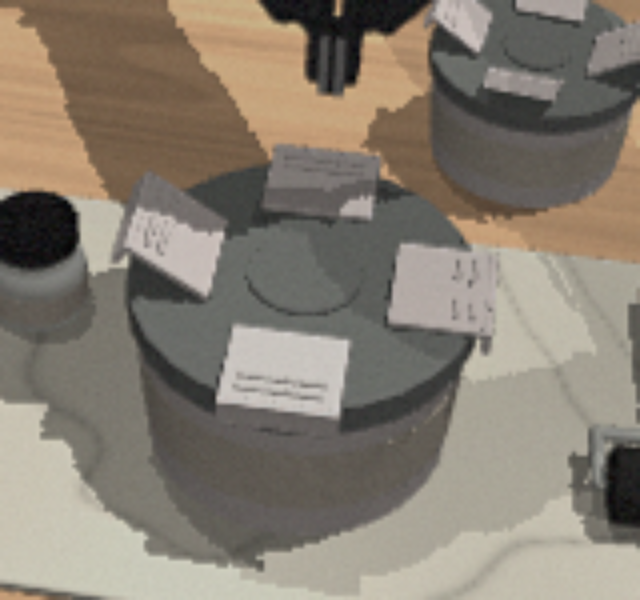

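Three tabs are flat (crop 285,375; 445,285; 322,183); only the left one at (170,235) is still up.

Emit:
{"name": "jog_arm", "arguments": {
  "steps": [
    {"translation": [0.23, 0.23, 0], "rot": [0, 0, 0]},
    {"translation": [0.459, 0.466, 0], "rot": [0, -0.0023, 0]},
    {"translation": [0.459, 0.466, 0], "rot": [0, -0.0023, 0]},
    {"translation": [0.459, 0.466, 0.12], "rot": [0, -0.0023, 0]},
    {"translation": [0.459, 0.466, 0.23], "rot": [0, -0.0023, 0]},
    {"translation": [0.459, 0.466, 0.28], "rot": [0, -0.0023, 0]},
    {"translation": [0.459, 0.466, 0.33], "rot": [0, -0.0023, 0]},
    {"translation": [0.459, 0.466, 0.38], "rot": [0, -0.0023, 0]},
    {"translation": [0.459, 0.466, 0.43], "rot": [0, -0.0023, 0]},
    {"translation": [0.459, 0.466, 0.43], "rot": [0, -0.0023, 0]}
  ]
}}

```text
time_s: 7.0
tcp_pos: [0.5646, 0.0256, 0.2971]
orientation: [3.142, 0.006, 0.049]
ft_force: [-0.2, -0.2, 0.0]
width: -0.003
```

Emit:
{"name": "jog_arm", "arguments": {
  "steps": [
    {"translation": [0, 0, -0.2], "rot": [0, 0, 0]},
    {"translation": [0, 0, -0.4], "rot": [0, 0, 0]},
    {"translation": [-0.3, 0, -0.5], "rot": [0, 0, 0]},
    {"translation": [-0.6, 0, -0.6], "rot": [0, 0, 0]},
    {"translation": [-0.9, 0, -0.6], "rot": [0, 0, 0]},
    {"translation": [-1, 0, -0.6], "rot": [0, 0, 0]},
    {"translation": [-1, 0, -0.6], "rot": [0, 0, 0]}
  ]
}}

```text
time_s: 7.7
tcp_pos: [0.4133, 0.0181, 0.3885]
orientation: [-3.14, 0.005, 0.05]
ft_force: [0.3, -0.1, 1.0]
width: 0.004
```

```bash
python3 -c "
from h import *
import cv2
st()
for n in('scene','top'):
  cv2.imwrite(f'pics/{n}6.png',manip.get_image(n)['color'][:,:,::-1])
a=cv2.imread('pics/scene6.png')[170:320,230:390];cv2.imwrite('pics/s6c.png',cv2.resize(a,None,fx=4,fy=4))"
```

```text
7.7 [0.4133 0.0181 0.3885] [-3.1404  0.0048  0.0498] [ 0.3 -0.1  1. ] 0.004391371905750385
```

View pics/s6c.png

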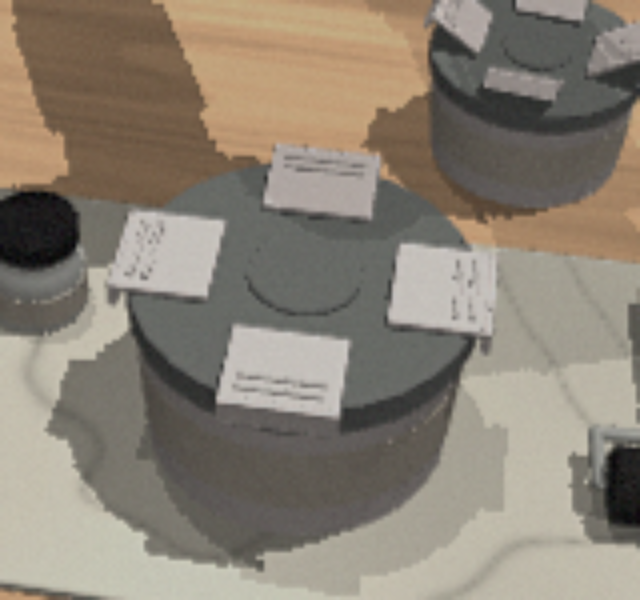

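View pics/top6.png

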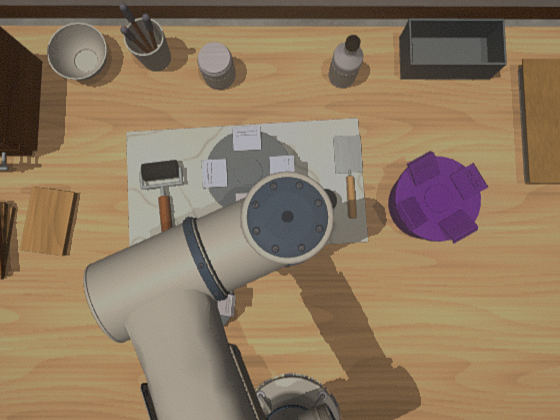

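All four tabs are flat (crop 165,255; 322,183; 445,285; 285,375). The tub is at the same pixels as before, the bystanders have not moved, and the arm is clear.

```bash
python3 -c "
from h import *
print(manip.finish_job())"
```

```text
the job is handed in; nothing more can be done
None
```

All four snap tabs on the large grey-lidded tub are pressed flat. I went round the rim with shut fingertips in the order +x, +y, −x, −y, and handed the job in at about 7.8 s.

- **Tabs:** The last scene image shows all four lying flat with the arm lifted clear. The force readings at the end of each press and after the final retreat were about 1 N or less, which is noise level.
- **Surroundings:** By eye, the tub, jar, roller and spatula were where they started. The arm hid part of the top view in the last picture, so that check rests mainly on the scene camera.
- **Tub position:** The two cameras disagreed by about 4 mm in x, and I used the joint fit of both. The last press stopped about 4 mm lower than planned, just short of the hard stop, with no force showing.
- **Tab numbering:** The tub looks the same every quarter turn, so I could not tell which tab is tab1. I assumed it was the one towards world +x.

One pair of move calls was refused for a missing "rot" key. Nothing moved, and I sent them again correctly.

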